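# Take the canister down from its tripod in the clean bench

## Robot

A 6-joint arm with a two-finger parallel gripper is mounted at the origin on the work surface. World frame = base frame: x ahead of the robot, y to its left, z up, the work surface at z = 0. Lengths are in mm, angles in degrees, forces in N, time in s.
With the tool pointing down it reaches from about 325 to 775 mm from the base axis. Payload 9.3 kg.
Tool frame: the origin (TCP) lies between the finger pads; the fingertips stand 22 mm ahead of it and the grasp point (between the pads) lies 3 mm ahead of it (bot.tips_ahead is the distance from the TCP to the fingertips, in mm); z points along the fingers, y is the line along which they close (so a half turn about z gives the same grasp; the last joint's range is limited). The gripper opens to 85 mm and grips with 20 to 120 N. Pads are 22 mm wide; open, the fingers measure 114 mm over their backs; the gripper's body (76 mm by 85 mm) begins 54 mm behind the grasp point. The pads swing forward as they close: fully open they stand 13 mm farther back than shut.
Start: joints at [65.455, 14.817, 1.232, 76.415, 0, 81.257], TCP at [149.776, 529.211, 232.379] pointing down, gripper open.
Joint ranges: [-174.27, 174.27], [-52.1, 104.24], [-59.71, 78.15], [-110.17, 111.67], [-87.03, 83.33], [-180, 180]. Speed limits (degrees/s): [127.2, 127.2, 159.86, 180, 180, 180].

## Interface

Orientations are given as a 3x3 rotation matrix whose columns are the frame's x, y, z axes.
In Python, from rig import bot gives the robot as it stands.
- The arm moves only by the tool play_rows, never from a script. Its argument "steps" is text: rows parted by semicolons, each of 5 numbers parted by spaces: the closure, from 0 (fully open) to 1 (shut), then the shift along the world's x, y, z in mm, then the turn about the world's z in degrees. In form: fingers tx ty tz roll; .... A call has 1 to 12 rows; each row is the pose to reach, as a shift and turn from the pose commanded when the call began; what a row does not reach only later rows make up. A row lasts 1/12 s, in which the tool goes at most 41.7 mm and 7.16 degrees, less where a joint would pass 70% of its speed; a pose out of reach is approached as far as the arm can. A call with a gripper value outside its range is refused whole. The fingers move at their own pace and stop on an object; the grip force is fixed at half the most. Time passes only in rows, so rows that repeat a pose let the fingers close. It gives the time, the measured TCP pose, the force, the opening and the grip force at its end, in the units of the state.
- bot.read_state(): the state, without advancing time (a new reading comes with each control period).
- bot.capture(name): name is "scene" or "top" or "wrist"; returns a dict with "pixels" (480x640x3 uint8, red, green, blue), "range_z" (480x640 float32, mm along the optical axis (not along the pixel's ray), 0 where there is no reading), "fx", "fy", "cx", "cy" (pixels), "rvec" (rotation vector, rad) and "tvec" (3), from world to camera coordinates, as OpenCV has them; the wrist camera has in their place "hand_eye" (4x4, takes a point from camera to tool coordinates, whose origin is the TCP and whose axes are the flange's). Camera axes: x right, y down, z forward; pixel columns grow to the right and rows downward; lengths in mm; the calibration is good to about 2 mm. A picture is of the moment at which its call begins: read the wrist's pose just before it.
- bot.sign_off(): hands the job in; it is judged then, once.
The state is a dict: "clock": time; "q": joint angles; "qd": joint speeds; "effort": joint torques, N m; "tool_pos": TCP position; "eef_rot": TCP orientation; "contact_force": force on the tool from outside, world axes, zero at the start; "wrist_torque": the same for the moment, N m; "finger_gap": finger opening in mm; "grasp_force": force on a finger pad.
Only numpy, scipy, OpenCV 4.12 (cv2) and the standard library are available. Lean on these libraries where they do the work, as an engineer would, in place of code of your own. Each camera call takes 0.05 s, during which the arm holds its last target. There are 200 camera calls.

## Task

Pick up the canister that stands on the raised tripod by its handle, lift it clear of the tripod, and set it down upright in the middle of the white tile, letting go only when it stands on the tile. Keep it upright on the way, and leave the other canister, which stands on the bench, where it is.

Things in the scene. Friction and masses are not known exactly. Their poses are not given: they have to be found in the camera images.
- canister: Lidded steel cylinder, 88 mm wide at the lid, 106 mm tall to its top, 0.35 to 0.65 kg. Rigid arched handle over the lid: level black bar along the x axis, centred, 80 long, 14 wide, 12 tall, middle 150 mm above the underside, 38 mm clear over the lid, 68 mm between its two posts. Starts on the tripod, bar within 52 degrees of world x. Origin: centre of the underside, z up.
- stand: Fixed dark steel tripod: round plate 108 mm across, upper face 80 mm above the bench. Three pins rise 14 mm above the plate around the canister's foot with 5 mm of play, so it must first go straight up. Origin: on the bench under the plate's centre; z up.
- tile: Fixed white ceramic tile lying on the bench, 140 mm square, 8 mm thick. Origin: centre of its underside (on the bench); z up, x and y along its edges.
- other_canister: A second canister of the same shape and size, standing on the bench itself: not to be moved. Origin: centre of its underside; z up, handle bar along x.
There are look-alikes about, which are no part of the job. There is more than one size of the tile; the one meant has the size given above.

How it is judged:
By the outcome, as a careful person would: the job done as asked, in the order asked, and still so for the second after the job is handed in, with the robot touching nothing.
It also fails if it takes over 48 s, if anything falls off the work surface, if the arm or the gripper's body presses on something with over 40 N, if the wrist force passes 120 N, or if a joint passes its speed limit or range.

## Working session

There is one attempt and no reset: what is moved stays moved. The work goes in short steps, Python scripts to look and compute and a tool call to move; the robot and the scene stay as the last step left them, time stands still between calls to the robot, and variables do not carry over. Pictures are saved under pics/ and viewed, at most 10 in all, crops included, and the job is handed in when it is done.

Besides the shell and the picture viewer there is one more tool, called in YAML: its name, and indented under it one key for each argument. play_rows: Moves the arm, as the interface text tells. Its arguments: {"type":"object","properties":{"steps":{"type":"string"}},"required":["steps"]}

```bash
mkdir -p pics; ls
cat > h.py <<'E'
import numpy as np, cv2
from rig import bot
def pts(c):
    """world point for each pixel (HxWx3), nan where no depth (fixed cams)"""
    z=c["range_z"].astype(float); v,u=np.mgrid[0:480,0:640]
    P=np.stack([(u-c["cx"])/c["fx"]*z,(v-c["cy"])/c["fy"]*z,z],-1)
    if "hand_eye" in c:
        H=np.array(c["hand_eye"]); P=P@H[:3,:3].T+H[:3,3]
        W=P@np.array(c["R"]).T+np.array(c["p"])
    else:
        R=cv2.Rodrigues(np.array(c["rvec"],float))[0]; W=(P-np.array(c["tvec"]).ravel())@R
    W[z<=0]=np.nan
    return W
def cap(n):
    s=bot.read_state(); c=bot.capture(n); c["R"]=s["eef_rot"]; c["p"]=s["tool_pos"]
    return c
def save(c,f): cv2.imwrite("pics/"+f,c["pixels"][:,:,::-1])
E
python3 - <<'E'
from h import *
import pickle
for n in("scene","top"):
    c=cap(n); save(c,n+".png"); pickle.dump(c,open(n+".pkl","wb"))
print(bot.read_state())
E
```

```text
pics
{'clock': 0.1, 'q': array([ 6.54556532e+01,  1.48485104e+01,  1.19288197e+00,  7.64150854e+01,
       -5.54936745e-04,  8.12568454e+01]), 'qd': array([ 0.08392888, -0.04833776, -0.00722139,  0.04061397,  0.12491999,
        0.07492211]), 'effort': array([ 4.05499799e-03, -5.56697166e+01,  3.45068479e+01,  1.17862402e-02,
       -1.94357017e-04,  1.74198038e-05]), 'tool_pos': array([149.6637264 , 528.9808222 , 231.80896536]), 'eef_rot': array([[-9.62212284e-01,  2.72299956e-01, -5.03868467e-04],
       [ 2.72300364e-01,  9.62211641e-01, -1.12669065e-03],
       [ 1.78030289e-04, -1.22131915e-03, -9.99999238e-01]]), 'contact_force': array([-0.24005403, -0.36523893, -0.22582693]), 'wrist_torque': array([ 0.00499081,  0.03342777, -0.01764803]), 'grasp_force': 0.0, 'finger_gap': 85.14078285708547}
```

View pics/top.png

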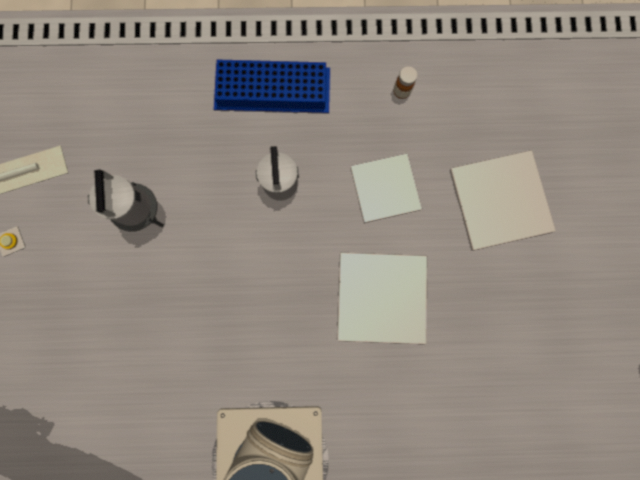

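View pics/scene.png

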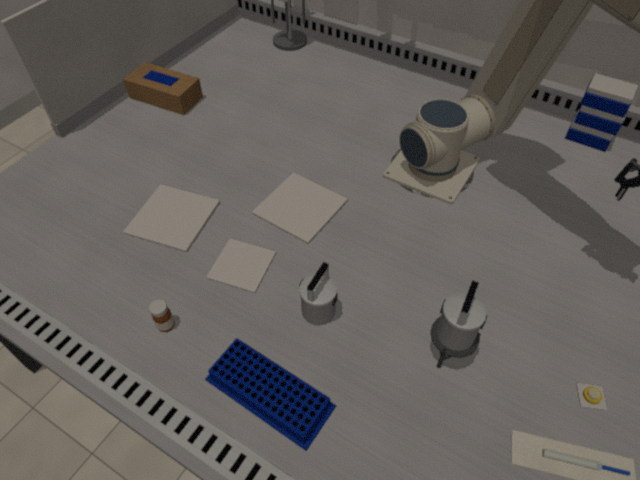

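The top view shows the canister on the tripod at (110,195), with the dark plate and a leg beside it. The bench canister is at (277,172). There are three tile candidates at (386,188), (502,200) and (383,298). I'll measure their sizes.

Run:
```python
from h import *
import pickle
c=pickle.load(open("top.pkl","rb")); W=pts(c); g=c["pixels"]
hsv=cv2.cvtColor(g,cv2.COLOR_RGB2HSV)
for (u,v) in[(386,188),(502,200),(383,298),(450,380)]:
    print(u,v,g[v,u],W[v,u].round(1))
R=cv2.Rodrigues(np.array(c["rvec"],float))[0]; C=-R.T@np.array(c["tvec"]).ravel()
print("cam",C.round(0),c["fx"])
def ray(u,v,z):
    d=R.T@np.array([(u-c["cx"])/c["fx"],(v-c["cy"])/c["fy"],1]); return C+d*(z-C[2])/d[2]
for (u,v) in[(386,188),(502,200),(383,298)]:
    m=np.zeros((482,642),np.uint8)
    b=cv2.GaussianBlur(g,(3,3),0)
    cv2.floodFill(b.copy(),m,(u,v),0,(14,)*3,(14,)*3,4|(255<<8)|cv2.FLOODFILL_MASK_ONLY|cv2.FLOODFILL_FIXED_RANGE)
    m=m[1:-1,1:-1]; k=np.argwhere(m)[:,::-1]
    q=np.array([ray(x,y,8)[:2] for x,y in k],np.float32)
    r=cv2.minAreaRect(q); print("tile",u,v,np.round(r[0],1),np.round(r[1],1),round(r[2],1),len(q), np.nanmedian(W[k[:,1],k[:,0],2]).round(1))
# canisters: dark bars, height
for n in("top","scene"):
  c=pickle.load(open(n+".pkl","rb")); W=pts(c); g=c["pixels"]
  z=W[...,2]; dark=(g.max(-1)<60)
  for lo,hi,nm in((215,250,"trip bar"),(138,170,"bench bar")):
    m=(dark&(z>lo)&(z<hi)).astype(np.uint8)
    nn,l,st,ce=cv2.connectedComponentsWithStats(m)
    for i in range(1,nn):
        if st[i,4]>25:
            P=W[l==i]; r=cv2.minAreaRect(P[:,:2].astype(np.float32)); print(n,nm,st[i],np.round(r[0],1),np.round(r[1],1),round(r[2],1),np.median(P[:,2]).round(1))
            d=P[:,:2]-P[:,:2].mean(0); e=np.linalg.eigh(d.T@d)[1][:,1]; print("   mean",P.mean(0).round(1),"ang",np.degrees(np.arctan2(e[1],e[0])).round(1))
  s=cv2.inRange(z,np.float64(183),np.float64(190)); print(n,"lid186",W[s>0].shape,np.mean(W[s>0],0).round(1),W[s>0].min(0).round(0),W[s>0].max(0).round(0))
```

```text
386 188 [186 190 174] [ 609.1 -278.9    7.8]
502 200 [185 177 157] [ 574.9 -549.8   13.1]
383 298 [186 190 171] [ 351.5 -262.3   12.9]
450 380 [151 140 132] [ 1.649e+02 -4.096e+02  1.000e-01]
cam [ 353. -109. 1073.] 461.7445017340858
tile 386 188 [ 611.7 -278.3] [134.2 134.2] 12.0 3144 8.4
tile 502 200 [ 578.8 -553.5] [197.2 196. ] 12.0 6755 12.0
tile 383 298 [ 353.1 -261.5] [195.3 195.9] 86.9 7295 12.2
top trip bar [ 95 170  11  43 344] [557.7 287.1] [78.4 13.8] 5.8 236.1
   mean [557.4 286.4 235.8] ang -174.5
top bench bar [271 147   8  38 184] [624.6 -28.7] [77.8 10.9] 2.9 156.3
   mean [625.3 -28.9 156.3] ang -176.5
top bench bar [136 190   6  13  43] [565.  245.6] [25.8  7.5] 9.1 159.0
   mean [560.9 244.1 158.5] ang -177.1
top bench bar [256 425  55  27 288] [ 88.3 -41.3] [114.2   2.5] 65.8 153.3
   mean [ 88.2 -41.2 153.4] ang 65.6
top lid186 (1252, 3) [423.9 194.2 186.1] [ 31. -74. 183.] [601. 334. 190.]
scene trip bar [462 281  16  32 214] [561.6 289.1] [78.6 13.2] 5.2 236.2
   mean [563.3 289.3 236.2] ang -174.5
scene bench bar [580  95  47  22 404] [-356.8  378.8] [129.6  20.9] 88.6 154.3
   mean [-356.4  379.1  154.1] ang 90.3
scene bench bar [401 130  26  26 238] [ 87.3 -41.5] [111.5   9.2] 65.6 153.3
   mean [ 88.6 -40.1 153.1] ang 65.6
scene bench bar [308 263  20  28 192] [628.4 -28.1] [81.7 14. ] 4.8 156.1
   mean [628.7 -27.2 155.3] ang -176.5
scene bench bar [441 308   5  14  29] [580.4 252.6] [34.   5.3] 28.8 159.6
   mean [580.6 252.9 158.5] ang -147.1
scene lid186 (2011, 3) [ 94.6 -72.8 186.4] [ -495. -1136.   183.] [604. 445. 190.]
```

Run:
```python
from h import *
import pickle
c=pickle.load(open("top.pkl","rb"));s=pickle.load(open("scene.pkl","rb"))
a=cv2.resize(c["pixels"][140:250,60:180],None,fx=3.3,fy=3.3); b=cv2.resize(s["pixels"][270:380,400:520],None,fx=3.3,fy=3.3)
cv2.imwrite("pics/crop1.png",np.hstack([a,b])[:,:,::-1])
```

```text
(no output)
```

View pics/crop1.png

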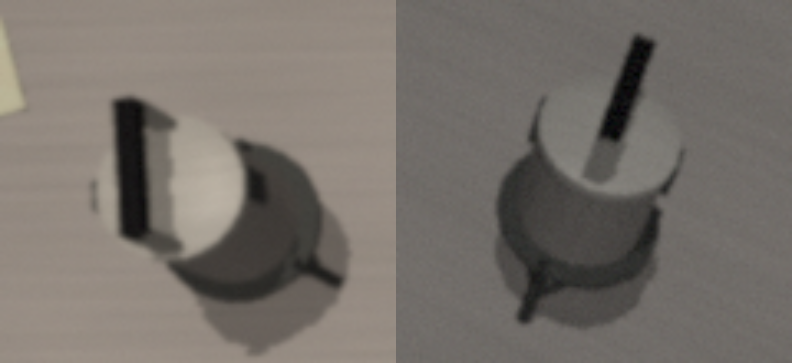

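The crops confirm the target. It stands on the dark round plate with legs, and its bar top measures z = 236 against an expected 236. The bar is at about (560, 288) and turned 5.5°. The other canister's bar top is at 156, so it stands on the bench. Tile candidates: (386,188) measures about 134 mm and 8 mm thick, so it is the 140 mm tile. (502,200) and (383,298) are about 196 mm and 12 mm thick, so they are look-alikes. The target tile is at (612, -278).

I'll go above the handle first.

play_rows:
  steps: "0 0 0 35 0; 0 35 -20 68 4; 0 70 -41 68 8; 0 105 -62 68 12; 0 140 -82 68 16; 0 175 -103 68 20; 0 210 -123 68 21.3; 0 245 -144 68 21.3; 0 280 -164 68 21.3; 0 315 -185 68 21.3; 0 350 -205 68 21.3; 0 375 -220 68 21.3"

```text
clock: 1.1
tool_pos: [527.3, 307.0, 299.6]
eef_rot: [[-0.996, -0.094, -0.001], [-0.094, 0.996, -0.001], [0.001, -0.001, -1.0]]
contact_force: [0.4, 0.5, -0.6]
finger_gap: 85.4
grasp_force: 0.0
```

play_rows:
  steps: "0 20 -12 0 0; 0 35 -21 0 0; 0 35 -21 0 0; 0 35 -21 0 0; 0 35 -21 0 0"

```text
clock: 1.52
tool_pos: [559.3, 288.4, 300.1]
eef_rot: [[-0.995, -0.096, -0.001], [-0.096, 0.995, -0.0], [0.001, -0.0, -1.0]]
contact_force: [-0.4, -0.5, 0.3]
finger_gap: 85.7
grasp_force: 0.0
```

```bash
cat > bar.py <<'E'
from h import *
import sys
c=cap("wrist"); save(c,sys.argv[1]); W=pts(c); g=c["pixels"]; z=W[...,2]
print("tcp",np.round(c["p"],1),"y ang",np.degrees(np.arctan2(c["R"][1,1],c["R"][0,1])).round(1))
m=((g.max(-1)<70)&(z>228)&(z<245)).astype(np.uint8)
n,l,st,ce=cv2.connectedComponentsWithStats(m)
for i in range(1,n):
    if st[i,4]>150:
        P=W[l==i]; r=cv2.minAreaRect(P[:,:2].astype(np.float32)); print(st[i],np.round(r[0],1),np.round(r[1],1),round(r[2],1),np.median(P[:,2]).round(1))
E
python3 bar.py w1.png
```

```text
tcp [559.3 288.4 300.1] y ang 95.5
[ 316  189   26  142 3441] [559.  288.8] [79.3 13.2] 5.1 236.2
```

The close look puts the bar at (559.0, 288.8), 79×13 mm, top at 236. That is within 1 mm of the tool, so I'll descend and close.

play_rows:
  steps: "0 0 0 -15 0; 0 0 0.5 -30 0; 0 0 0.5 -45 0; 0 0 0.5 -57 0; 0 0 0.5 -67 0; 0 0 0.5 -67 0; 0 0 0.5 -67 0"

```text
clock: 2.15
tool_pos: [559.2, 289.1, 233.6]
eef_rot: [[-0.995, -0.097, -0.0], [-0.097, 0.995, -0.0], [0.0, -0.0, -1.0]]
contact_force: [-0.2, 0.6, 0.7]
finger_gap: 84.9
grasp_force: 0.0
```

play_rows:
  steps: "1 0 0 0 0; 1 0 0 0 0; 1 0 0 0 0; 1 0 0 0 0; 1 0 0 0 0; 1 0 0 0 0; 1 0 0 0 0; 1 0 0 0 0; 1 0 0 0 0; 1 0 0 0 0; 1 0 0 0 0; 1 0 0 0 0"

```text
clock: 3.15
tool_pos: [559.9, 288.9, 233.7]
eef_rot: [[-0.995, -0.096, 0.001], [-0.096, 0.995, 0.0], [-0.001, 0.0, -1.0]]
contact_force: [-0.7, 3.0, 5.6]
finger_gap: 11.2
grasp_force: 58.9
```

The grip force is 59 N, but the gap reads 11 mm against a bar 14 mm wide. I'll lift straight up, gently, and check.

play_rows:
  steps: "1 0 0 2 0; 1 0 0 5 0; 1 0 0 10 0; 1 0 0 15 0; 1 0 0 21 0; 1 0 0 28 0; 1 0 0 36 0; 1 0 0 44 0; 1 0 0 52 0; 1 0 0 58 0; 1 0 0 60 0; 1 0 0 60 0"

```text
clock: 4.15
tool_pos: [560.0, 288.8, 294.1]
eef_rot: [[-0.995, -0.096, 0.001], [-0.096, 0.995, 0.0], [-0.001, 0.0, -1.0]]
contact_force: [0.5, 0.3, -6.0]
finger_gap: 11.2
grasp_force: 58.6
```

Run:
```python
from h import *
c=cap("wrist"); s=cap("scene"); t=cap("top")
a=cv2.resize(c["pixels"],(320,240)); b=cv2.resize(s["pixels"][200:400,380:580],(360,360)); d=cv2.resize(t["pixels"][130:260,40:200],None,fx=2,fy=2)
o=np.zeros((580,720,3),np.uint8); o[:240,:320]=a; o[:360,340:700]=b; o[260:260+260,:320]=d
cv2.imwrite("pics/l1.png",o[:,:,::-1])
```

```text
(no output)
```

View pics/l1.png

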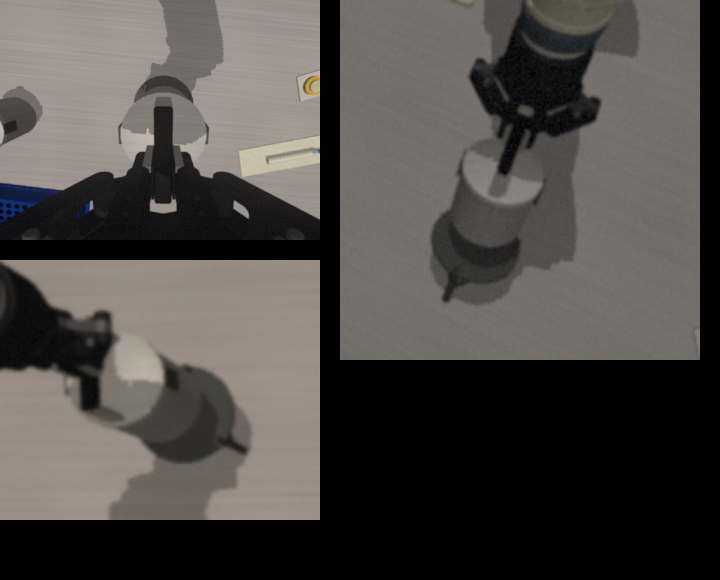

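The canister is held by the bar, upright, with its foot well clear of the pins. I'll carry it around the near side of the other canister.

play_rows:
  steps: "1 -3 -4 2 0; 1 -9 -12 4 0; 1 -18 -25 6 0; 1 -29 -41 8 0; 1 -40 -57 10 0; 1 -51 -73 12 0; 1 -62 -89 14 0; 1 -73 -105 16 0; 1 -84 -122 18 0; 1 -94 -140 20 0; 1 -103 -158 20 0; 1 -110 -177 20 0"

```text
clock: 5.3
tool_pos: [448.0, 110.7, 313.9]
eef_rot: [[-0.995, -0.096, 0.001], [-0.096, 0.995, -0.0], [-0.001, -0.0, -1.0]]
contact_force: [0.0, -0.7, -5.3]
finger_gap: 11.2
grasp_force: 58.7
```

play_rows:
  steps: "1 -4 -19 0 0; 1 -6 -38 0 0; 1 -7 -57 0 0; 1 -7 -76 0 0; 1 -6 -95 0 0; 1 -4 -114 0 0; 1 0 -133 0 0; 1 6 -151 0 0; 1 14 -169 0 0; 1 24 -186 0 0; 1 35 -203 0 0; 1 47 -220 0 0"

```text
clock: 6.3
tool_pos: [496.0, -109.3, 313.8]
eef_rot: [[-0.995, -0.095, 0.0], [-0.095, 0.995, -0.0], [-0.0, -0.0, -1.0]]
contact_force: [-0.2, 0.3, -5.2]
finger_gap: 10.6
grasp_force: 58.7
```

play_rows:
  steps: "1 12 -17 0 0; 1 24 -34 0 0; 1 36 -51 0 0; 1 48 -68 0 0; 1 60 -85 0 0; 1 72 -102 0 0; 1 83 -119 0 0; 1 93 -135 0 0; 1 102 -150 0 0; 1 109 -161 0 0; 1 113 -168 0 0; 1 114 -170 0 0"

```text
clock: 7.3
tool_pos: [610.6, -279.5, 312.8]
eef_rot: [[-0.996, -0.095, -0.001], [-0.095, 0.996, 0.0], [0.001, 0.0, -1.0]]
contact_force: [0.2, -1.0, -5.0]
finger_gap: 10.9
grasp_force: 58.7
```

Run:
```python
from h import *
T=np.array([612,-278])
pic=[]
for n in("scene","top","wrist"):
    c=cap(n); W=pts(c); g=c["pixels"]; z=W[...,2]
    near=np.hypot(W[...,0]-T[0],W[...,1]-T[1])<140
    t=near&(z>4)&(z<13)&(g.min(-1)>(140 if n=="top" else 100))
    P=W[t][:,:2].astype(np.float32)
    if len(P)>50: r=cv2.minAreaRect(P); print(n,"tile",len(P),np.round(r[0],1),np.round(r[1],1),round(r[2],1))
    hh=np.hypot(W[...,0]-T[0],W[...,1]-T[1])<60
    L=W[hh&(z>258)&(z<272)&(g.min(-1)>70)]
    if len(L)>50:
        A=np.c_[L[:,:2],np.ones(len(L))]; k=np.linalg.lstsq(A,L[:,2],rcond=None)[0]
        print(n,"lid",len(L),L.mean(0).round(1),L.min(0).round(),L.max(0).round(),"tilt",np.degrees(k[:2]).round(1))
    pic.append(cv2.resize(g,(400,300)))
cv2.imwrite("pics/o.png",np.vstack([np.hstack(pic[:2]),np.hstack([pic[2],pic[2]*0])])[:,:,::-1])
```

```text
scene tile 1652 [ 619.1 -272.6] [252.6 259.7] 48.8
scene lid 698 [ 613.6 -271.2  264. ] [ 567. -326.  258.] [ 655. -234.  272.] tilt [-1.4 -0.9]
wrist tile 6480 [ 571.3 -277.1] [116.4 180.6] 10.6
wrist lid 13514 [ 599.3 -280.1  264.1] [ 566. -325.  258.] [ 642. -233.  272.] tilt [1.2 0.6]
```

View pics/o.png

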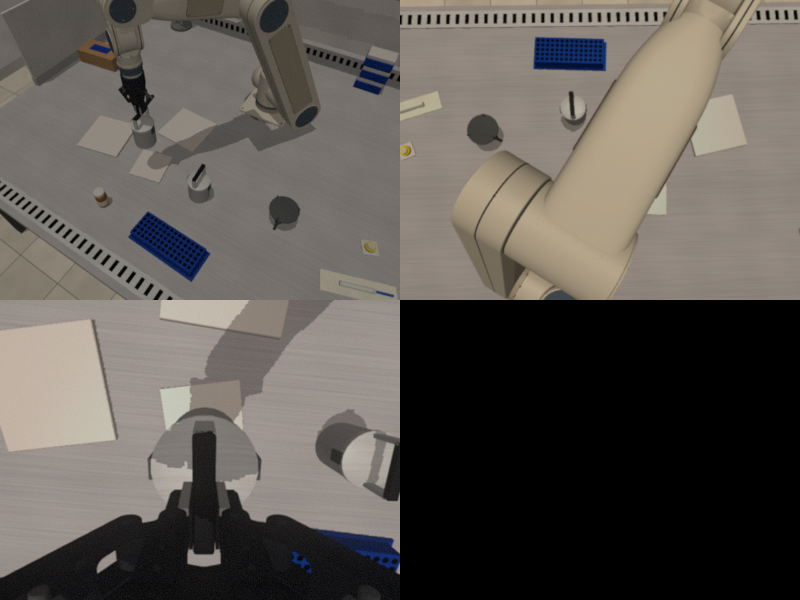

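The three views show the canister hanging upright above the 140 mm tile: scene (144,130), wrist tile at about (200,400). The lid is at z = 264, so the underside is about 158, as expected. I'll check the tile centre again in the first scene picture.

Run:
```python
from h import *
import pickle
c=pickle.load(open("scene.pkl","rb")); R=cv2.Rodrigues(np.array(c["rvec"],float))[0]; C=-R.T@np.array(c["tvec"]).ravel()
g=cv2.GaussianBlur(c["pixels"],(3,3),0); m=np.zeros((482,642),np.uint8)
print(c["pixels"][264,242],c["pixels"][300,250])
cv2.floodFill(g,m,(242,264),0,(16,)*3,(16,)*3,4|(255<<8)|cv2.FLOODFILL_MASK_ONLY|cv2.FLOODFILL_FIXED_RANGE)
k=np.argwhere(m[1:-1,1:-1])[:,::-1]
d=np.c_[(k[:,0]-c["cx"])/c["fx"],(k[:,1]-c["cy"])/c["fy"],np.ones(len(k))]@R
q=(C+d*((8-C[2])/d[:,2])[:,None])[:,:2].astype(np.float32); r=cv2.minAreaRect(q); print(len(k),r)
```

```text
[136 129 119] [109 103 101]
2217 ((611.6404418945312, -279.5201416015625), (140.8897247314453, 139.61300659179688), 11.563606262207031)
```

play_rows:
  steps: "1 0 0 -6 0; 1 0 0 -18 0; 1 0 0 -34 0; 1 0 0 -50 0; 1 0 0 -66 0; 1 0 0 -82 0; 1 0 0 -98 0; 1 0 0 -112 0; 1 0 0 -124 0; 1 0 0 -132 0; 1 0 0 -136 0; 1 0 0 -136 0"

```text
clock: 8.45
tool_pos: [610.4, -277.7, 176.8]
eef_rot: [[-0.995, -0.096, -0.001], [-0.096, 0.995, 0.001], [0.001, 0.001, -1.0]]
contact_force: [-1.2, 0.4, -6.2]
finger_gap: 11.1
grasp_force: 58.7
```

The two views agree on a centre near (611.7, -279), and the scene view gives 140×140 mm. I'll lower slowly to contact.

play_rows:
  steps: "1 1 -1 -4 0; 1 1 -1 -8 0; 1 1 -1 -11 0; 1 1 -1 -12 0; 1 1 -1 -13 0; 1 1 -1 -13 0; 1 1 -1 -13 0"

```text
clock: 9.03
tool_pos: [611.8, -279.3, 164.5]
eef_rot: [[-0.995, -0.096, 0.0], [-0.096, 0.995, -0.0], [-0.0, -0.0, -1.0]]
contact_force: [-0.1, -0.1, -4.6]
finger_gap: 11.4
grasp_force: 58.7
```

play_rows:
  steps: "1 0 0 -0.5 0; 1 0 0 -1 0; 1 0 0 -1 0; 1 0 0 -1 0"

```text
clock: 9.37
tool_pos: [611.8, -279.3, 163.4]
eef_rot: [[-0.995, -0.096, 0.0], [-0.096, 0.995, -0.0], [-0.0, -0.0, -1.0]]
contact_force: [-0.2, 0.1, -6.5]
finger_gap: 11.1
grasp_force: 58.7
```

play_rows:
  steps: "1 0 0 -0.5 0; 1 0 0 -1 0; 1 0 0 -1 0; 1 0 0 -1 0"

```text
clock: 9.7
tool_pos: [611.8, -279.3, 162.3]
eef_rot: [[-0.995, -0.096, -0.0], [-0.096, 0.995, 0.0], [0.0, 0.0, -1.0]]
contact_force: [-0.5, -0.4, -5.6]
finger_gap: 11.2
grasp_force: 58.7
```

play_rows:
  steps: "1 0 0 -0.5 0; 1 0 0 -0.5 0; 1 0 0 -0.5 0"

```text
clock: 9.95
tool_pos: [611.8, -279.3, 161.9]
eef_rot: [[-0.995, -0.096, 0.0], [-0.096, 0.995, -0.0], [-0.0, -0.0, -1.0]]
contact_force: [0.6, 1.0, -5.2]
finger_gap: 11.4
grasp_force: 58.7
```

play_rows:
  steps: "1 0 0 -0.5 0; 1 0 0 -0.5 0; 1 0 0 -0.5 0"

```text
clock: 10.2
tool_pos: [611.9, -279.3, 161.8]
eef_rot: [[-0.995, -0.096, 0.001], [-0.096, 0.995, -0.0], [-0.001, -0.0, -1.0]]
contact_force: [-0.1, 1.6, -0.9]
finger_gap: 11.1
grasp_force: 59.3
```

play_rows:
  steps: "1 0 0 -0.5 0; 1 0 0 -0.5 0; 1 0 0 -0.5 0"

```text
clock: 10.45
tool_pos: [612.0, -279.3, 161.8]
eef_rot: [[-0.995, -0.096, 0.001], [-0.096, 0.995, -0.001], [-0.001, -0.001, -1.0]]
contact_force: [-1.6, 2.3, 6.1]
finger_gap: 11.3
grasp_force: 60.2
```

The force has gone from -5 to +6 N with z steady at 161.8, so it stands on the tile. I'll release and rise.

play_rows:
  steps: "0.8 0 0 0.5 0; 0.6 0 0 0.5 0; 0.4 0 0 0.5 0; 0.2 0 0 0.5 0; 0 0 0 0.5 0; 0 0 0 0.5 0; 0 0 0 0.5 0; 0 0 0 0.5 0; 0 0 0 0.5 0; 0 0 0 0.5 0; 0 0 0 0.5 0; 0 0 0 0.5 0"

```text
clock: 11.45
tool_pos: [611.8, -279.3, 161.4]
eef_rot: [[-0.995, -0.096, 0.0], [-0.096, 0.995, -0.0], [-0.0, -0.0, -1.0]]
contact_force: [-0.5, 0.8, -0.2]
finger_gap: 85.7
grasp_force: 0.0
```

play_rows:
  steps: "0 0 0 5 0; 0 0 0 15 0; 0 0 0 28 0; 0 0 0 44 0; 0 0 0 60 0; 0 0 0 80 0; 0 0 0 100 0; 0 0 0 120 0; 0 0 0 130 0; 0 0 0 130 0; 0 0 0 130 0"

```text
clock: 12.37
tool_pos: [611.9, -279.4, 292.2]
eef_rot: [[-0.995, -0.096, 0.001], [-0.096, 0.995, -0.001], [-0.001, -0.001, -1.0]]
contact_force: [-0.2, 0.0, -0.9]
finger_gap: 85.3
grasp_force: 0.0
```

```bash
sed -i 's/z>228)&(z<245)/z>150)\&(z<175)/' bar.py; python3 bar.py w2.png
python3 - <<'E'
from h import *
c=cap("scene"); save(c,"s2.png"); print(bot.read_state()["clock"],bot.read_state()["finger_gap"])
W=pts(c);g=c["pixels"];z=W[...,2]
L=W[(np.hypot(W[...,0]-612,W[...,1]+279)<60)&(z>108)&(z<120)&(g.min(-1)>70)]
k=np.linalg.lstsq(np.c_[L[:,:2],np.ones(len(L))],L[:,2],rcond=None)[0]; print("lid",L.mean(0).round(1),np.degrees(k[:2]).round(1))
m=((g.max(-1)<60)&(z>138)&(z<170)&(abs(W[...,1]+28)<50)&(abs(W[...,0]-626)<60)); r=cv2.minAreaRect(W[m][:,:2].astype(np.float32)); print("other",r)
E
```

```text
tcp [ 611.9 -279.4  292.2] y ang 95.5
[ 318  175   20  113 2088] [ 610.7 -279.2] [78.9 13.3] 5.2 164.2
12.4667 85.60310912445286
lid [ 613.9 -270.3  113.2] [-0.8 -0.4]
other ((628.5109252929688, -27.627914428710938), (78.87833404541016, 13.341647148132324), 5.281929969787598)
```

View pics/s2.png

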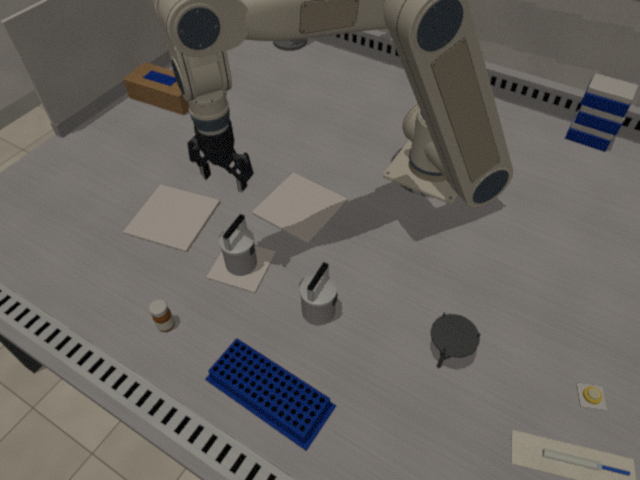

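The canister stands upright on the tile at (240,250). Its bar is at (610.7, -279.2) and its top at 164, as expected. The other canister at (318,298) hasn't moved, the tripod at (455,340) is empty, and the gripper is clear.

```bash
python3 -c "
from rig import bot
print(bot.sign_off())"
```

```text
the job is handed in; nothing more can be done
None
```

The canister stands upright about 1 mm from the centre of the 140 mm tile, released and with the gripper clear; the other canister was not moved, and I handed the job in at about 12.5 s.

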